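# Back the foil spool off by one ratchet notch

## Task

The spool on the ratchet stand is wound too tight: back it off by exactly one notch, pushing with a fingertip. Push the pawl's cross bar to the right until the pawl lifts off the toothed wheel and stays tipped back; push the wheel backward (clockwise as the robot sees it, the top peg moving to the right) by one tooth; then push the bar back to the left so that the pawl drops into the next tooth gap, and leave the wheel backed up against the pawl. Leave the vial, the clear box and the long white box where they are.

Things in the scene. Friction and masses are not known exactly. Their poses are not given: they have to be found in the camera images.
- winder: Fixed metal ratchet stand, grey base 125 x 240 x 12 mm. Origin on the worktop straight below the toothed wheel's centre. x axis: along the wheel's axle, away from the robot; y left, z up. To the right of the wheel a post carries the pawl; its pivot is at y = -76, z = 103 mm. Nothing on the stand is ever higher than 170 mm. A copper spool (radius 48 mm) sits behind the wheel and turns with it
- hub (a point): Front of the hub of the steel toothed wheel, on the axle, 82 mm above the worktop and 20 mm in front of the wheel's middle plane. The wheel has 10 saw teeth, outer radius 56 mm, 8 mm thick (stand x = -4 to 4 mm). Four pegs, a quarter turn apart and 42 mm from the axle, stick out of its front face toward the robot
- push_peg (a point): Middle of the peg nearest the top, 24 mm in front of the wheel's middle plane. All pegs: 10 mm thick, stand x = -4 to -47 mm, end caps 16 mm across. At wheel = 0 it is 30 deg left of straight up (stand y = 21, z = 118 mm), one notch farther back 6 deg right of it (y = -4, z = 124 mm). Push it to the right from its left side
- pawl_bar (a point): Middle of the pawl's cross bar: 12 mm thick, 36 mm long along stand x (-18 to 18 mm), on a thin rod 60 mm from the pawl's pivot. Pawl down: y = -51, z = 158 mm, rod leaning left; tipped back: y = -102, z = 158 mm, leaning right. Pushed past upright (y = -76, z = 163 mm) either way it falls on by its own weight; needs under 1 N
- wheel (a joint): Wheel angle, rad; grows backward (clockwise as the robot sees it). 0: a tooth bears on the lowered pawl, which stops it going farther back; starts at -0.12 to 0. One notch is 0.628: it must end there, the next tooth bearing on the pawl. Dropped at about 0.1 to 0.6 the pawl lands in the right gap; the wheel can then be pushed on to it. Stiff (1.5 N at a peg), stays where left
- pawl (a joint): Pawl angle in rad: about 0 when down in a tooth gap (up to 0.2 on the ramp of a tooth), 0.87 when tipped back on its stop; grows as the bar goes to the right
- vial: Loose vial with white cap, 23 mm across, 56 mm high, standing to the left of the stand; origin under its middle. Must not be moved
- cuvette_box: Loose clear box with white lid, 36 x 36 x 62 mm, standing to the left of the stand; origin under its middle. Must not be moved
- slide_box: Loose plain white box, 30 x 82 x 28 mm, lying to the right of the stand; origin under its middle. Must not be moved

How it is judged (in metres and radians):
On the way, in this order (a step that is already met when the one before it is completed fails the run):
1. the pawl is tipped back off the wheel before the wheel has been turned (value of joint pawl above 0.7 rad and value of joint wheel below 0.1 rad), for 0.2 s.
2. with the pawl tipped back the wheel is pushed backward (value of joint pawl above 0.6 rad and value of joint wheel above 0.15 rad), for 0.1 s.
At the end, for the whole second after the job is handed in: The wheel stands one notch (0.628 rad) farther back, between 0.52 and 0.68 rad, with the pawl down in the tooth gap (below 0.08 rad), both at rest (value of joint wheel between 0.52 and 0.68 rad and value of joint pawl below 0.08 rad and velocity of joint wheel between -0.05 and 0.05 rad/s and velocity of joint pawl between -0.1 and 0.1 rad/s); the robot touches nothing.
It fails at once if the wheel is turned back clearly more than one notch (value of joint wheel above 0.85 rad).
It fails at once if the wheel is turned forward a notch (value of joint wheel below -0.4 rad).
It fails at once if a bystander is moved, lifted or tipped (distance of any of vial, cuvette_box, slide_box from where it was at the start of the episode above 0.02 m or angle between any of vial, cuvette_box's own z axis and vertical above 0.4 rad).
It also fails if it takes over 54 s, if anything falls off the work surface, if the arm or the gripper's body presses on something with over 40 N, if the wrist force passes 120 N, or if a joint passes its speed limit or range.

## Robot

A 6-joint arm with a two-finger parallel gripper is mounted at the origin on a cart in front of the work surface, level with it; the furniture and walls round the work are solid. World frame = base frame: x ahead of the robot, y to its left, z up, the work surface at z = 0. Lengths are in mm, angles in rad, forces in N, time in s.
With the tool pointing down it reaches from about 325 to 875 mm from the base axis. Payload 4.4 kg.
Tool frame: the origin (TCP) lies on the centre line of the jaws, within the pads' length; the fingertips stand ahead of it and the grasp point (between the pads) lies 6 mm ahead of it (ctrl.tcp_to_tips is the z of the fingertips in the tool frame, in mm); z points along the fingers, y is the line along which they close (so a half turn about z gives the same grasp; the last joint's range is limited). The gripper opens to 85 mm and grips with 20 to 120 N. Pads are 22 mm wide; open, the fingers measure 114 mm over their backs; the gripper's body (76 mm by 85 mm) begins 54 mm behind the grasp point. The pads swing forward as they close: fully open they stand 13 mm farther back than shut.
Start: joints at [1.117, 0.207, 1.542, -0, 1.393, -0.15], TCP at [171.471, 548.84, 256.282] pointing down, gripper open.
Joint ranges: [-2.73, 2.73], [-0.86, 2.22], [0.23, 2.46], [-1.11, 4.25], [0.08, 2.63], [-2.82, 2.82]. Speed limits (rad/s): [2.79, 2.79, 3.14, 3.14, 3.14, 3.14].

## Interface

Orientations are given as a 3x3 rotation matrix whose columns are the frame's x, y, z axes.
In Python, from plant import ctrl, sensors, optics gives the robot as it stands. Calls block until the motion is done:
- ctrl.move_ptp(position, orientation): joint-space move of the TCP to a pose.
- ctrl.move_l(position, rot=None, vel=150, threshold=None): straight line of the TCP; rot=None keeps the orientation; vel is the mean speed in mm/s. With threshold (N) it stops when the force on the tool has changed by that much, and returns True; else False.
- ctrl.set_joints(angles): joint-space move.
- ctrl.gripper_to(opening, force=None): finger opening in mm; force is the grip in N (None keeps the last); returns when the fingers have stopped.
- ctrl.hold(seconds).
- ctrl.solve_ik(position, orientation): joint angles nearest the present ones, or None.
- sensors.read_state(): the state.
- optics.grab_frame(name): name is "scene" or "top"; returns (picture, depth): 384x512x3 uint8, red, green, blue; 384x512 float32, mm along the optical axis (not along the pixel's ray), 0 where there is no reading.
- optics.camera_params(name): a dict with "mtx" (3x3 intrinsics, pixels), "R" (3x3) and "t" (3): a world point X has camera coordinates R X + t. Camera axes: x right, y down, z forward; pixel columns grow to the right and rows downward; lengths in mm; the calibration is good to about 2 mm. A picture is of the moment at which its call begins. camera_params takes no time and is no camera call.
A pose or a line that the arm cannot do raises ctrl.MotionError and nothing moves.
- ctrl.finish_job(): hands the job in; it is judged then, once.
The state is a dict: "t": time; "q": joint angles; "qvel": joint speeds; "tau": joint torques, N m; "eef_pos": TCP position; "eef_rot": TCP orientation; "force": force on the tool from outside, world axes, zero at the start; "wrist_torque": the same for the moment, N m; "grip_width": finger opening in mm; "grasp_force": force on a finger pad.
Only numpy, scipy, OpenCV 4.12 (cv2) and the standard library are available. Lean on these libraries where they do the work, as an engineer would, in place of code of your own. Each camera call takes 0.05 s, during which the arm holds its last target. There are 200 camera calls.

## Working session

There is one attempt and no reset: what is moved stays moved. The work goes in short steps, each a Python script; the robot and the scene stay as the last script left them, time stands still between calls to the robot, and variables do not carry over. Pictures are saved under pics/ and viewed, at most 10 in all, crops included, and the job is handed in when it is done.

```bash
mkdir -p pics; ls
python3 - <<'E'
from plant import ctrl,sensors,optics
import cv2,numpy as np
for n in("scene","top"):
    p,d=optics.grab_frame(n); cv2.imwrite(f"pics/{n}0.png",cv2.cvtColor(p,cv2.COLOR_RGB2BGR)); np.save(f"pics/{n}0.npy",d)
    c=optics.camera_params(n); print(n,c["mtx"].round(1).tolist(),c["R"].round(3).tolist(),np.round(c["t"],1), (-c["R"].T@c["t"]).round(0))
s=sensors.read_state(); print(s["t"],s["eef_pos"],s["eef_rot"],s["grip_width"],ctrl.tcp_to_tips)
E
```

```text
pics
scene [[469.3, 0.0, 259.7], [0.0, 469.3, 202.9], [0.0, 0.0, 1.0]] [[-0.874, -0.485, -0.018], [-0.365, 0.68, -0.636], [0.321, -0.55, -0.771]] [ 465.9  304.8 1026.2] [189. 583. 994.]
top [[382.0, 0.0, 257.6], [0.0, 382.0, 198.1], [0.0, 0.0, 1.0]] [[0.018, -1.0, -0.011], [-0.996, -0.017, -0.085], [0.084, 0.012, -0.996]] [ -69.9  552.8 1064.9] [ 462.  -73. 1107.]
0.1 [171.1771261  548.24569887 255.1963259 ] [[-9.54516980e-01  2.98155129e-01 -9.24077661e-04]
 [ 2.98156405e-01  9.54515062e-01 -1.93743343e-03]
 [ 3.04390332e-04 -2.12483278e-03 -9.99997696e-01]] 85.4109322915415 25.0
```

View pics/scene0.png

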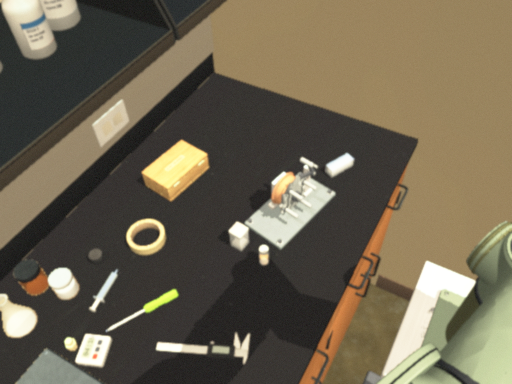

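View pics/top0.png

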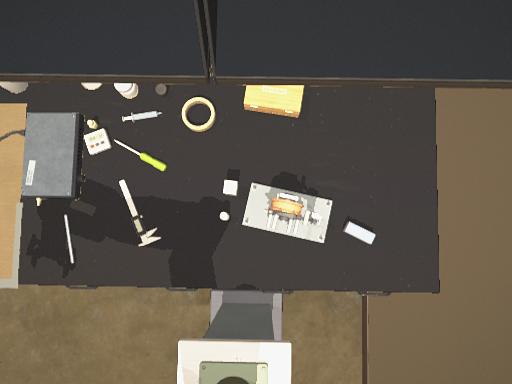

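The scene view shows the grey base around (290,210), vial at (264,255), clear box at (239,235) and white box at (340,165). The top view shows the base around (288,212), vial at (224,216), clear box at (230,187) and white box at (360,232). Next I measure the base outline and compare it with the points above it.

```bash
cat > h.py <<'E'
import numpy as np,cv2
from plant import ctrl,sensors,optics
def cloud(n,d):
    c=optics.camera_params(n);v,u=np.mgrid[0:384,0:512]
    r=np.stack([u,v,np.ones_like(u)],-1)@np.linalg.inv(c["mtx"]).T
    return (r*d[...,None]-c["t"])@c["R"]
def onplane(n,uv,z):
    c=optics.camera_params(n);r=np.c_[np.asarray(uv,float).reshape(-1,2),np.ones(np.size(uv)//2)]@np.linalg.inv(c["mtx"]).T@c["R"]
    o=-c["R"].T@c["t"];return o+r*((z-o[2])/r[:,2])[:,None]
def proj(n,X):
    c=optics.camera_params(n);p=(np.atleast_2d(X)@c["R"].T+c["t"])@c["mtx"].T;return p[:,:2]/p[:,2:]
E
python3 - <<'E'
from h import *
for n,(x0,y0,x1,y1) in dict(scene=(222,145,362,275),top=(205,170,385,250)).items():
    p=cv2.imread(f"pics/{n}0.png");d=np.load(f"pics/{n}0.npy");X=cloud(n,d)
    m=np.zeros(d.shape,np.uint8);m[y0:y1,x0:x1]=1
    z=X[...,2];print(n,"table z",np.median(z[(m>0)&(p.max(2)<45)&(d>0)]))
    g=((m>0)&(p.max(2)>60)&(d>0)).astype(np.uint8)
    k,l,st,ce=cv2.connectedComponentsWithStats(g)
    for i in range(1,k):
        if st[i,4]<25: continue
        q=X[l==i];print(i,st[i],ce[i].round(1),"zmed/max",np.median(q[:,2]).round(0),q[:,2].max().round(0),"xy",q[:,:2].mean(0).round(1))
        if st[i,4]>800:
            ct=max(cv2.findContours((l==i).astype(np.uint8),0,2)[0],key=cv2.contourArea)
            b=q[(q[:,2]>4)&(q[:,2]<20)]
            (c,s,a)=cv2.minAreaRect(b[:,:2].astype(np.float32));print("base depth rect",c,s,a)
            W=onplane(n,ct.reshape(-1,2),12)[:,:2].astype(np.float32);print("outline rect",cv2.minAreaRect(W))
            hi=q[q[:,2]>150];print("bar>150",len(hi),hi.mean(0).round(1) if len(hi) else "")
    cv2.imwrite(f"pics/{n}c.png",cv2.resize(p[y0:y1,x0:x1],None,fx=4,fy=4,interpolation=cv2.INTER_CUBIC))
E
```

```text
scene table z 0.49169957476045845
30 [324 151  33  28 537] [339.6 164.5] zmed/max 19.0 36.0 xy [ 462.2 -348. ]
45 [ 227  155  110   98 4849] [284.5 208.1] zmed/max 14.0 167.0 xy [ 519.8 -114. ]
base depth rect (530.1366577148438, -143.2061767578125) (378.42730712890625, 174.16357421875) 83.83519744873047
outline rect ((530.7715454101562, -138.55734252929688), (378.1507568359375, 180.3776397705078), 81.68404388427734)
bar>150 71 [ 497.2 -179.6  161.2]
292 [257 242  14  24 251] [263.6 253.8] zmed/max 22.0 60.0 xy [504.8  30. ]
365 [352 255  10  20 115] [358.  267.1] zmed/max -140.0 1.0 xy [ 304.1 -150.4]
top table z -0.05457000445953781
1 [  205   170   180    80 12289] [301.6 210. ] zmed/max 1.0 166.0 xy [ 523.1 -186.7]
base depth rect (525.1640014648438, -166.79104614257812) (228.23699951171875, 512.99609375) 1.0726643800735474
outline rect ((524.541748046875, -166.35049438476562), (227.24317932128906, 517.214599609375), 0.9464427828788757)
bar>150 72 [ 495.1 -181.7  162. ]
3 [219 211  11  10  82] [224.  215.8] zmed/max 53.0 61.0 xy [501.2  32.8]
```

View pics/topc.png

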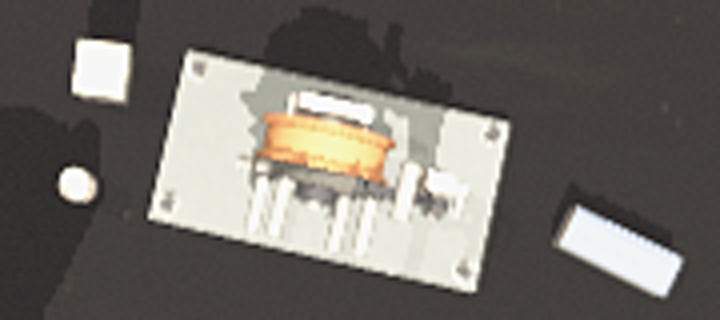

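View pics/scenec.png

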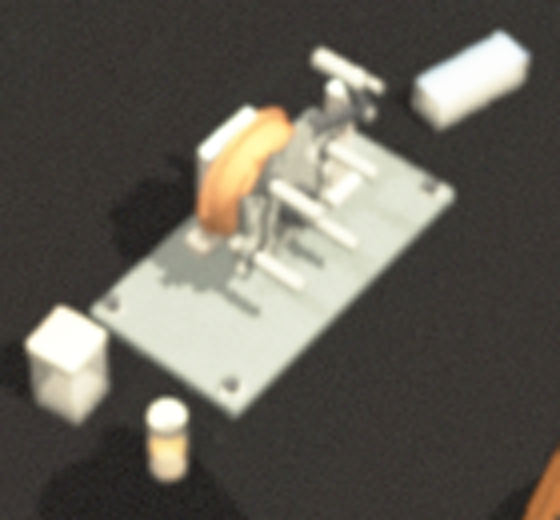

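The top crop shows the base corners at about (188,48), (510,120), (476,293) and (150,220) in crop pixels. The four pegs run down the front, with push_peg second from left at about (283,205), and the bar is at about (407,190). The scene crop confirms the pawl is down, leaning left. Next I fit the pose.

```bash
cat > fit.py <<'E'
from h import *
import json
out={}
for n,(x0,y0,x1,y1) in dict(top=(240,175,336,250),scene=(243,155,340,250)).items():
    p=cv2.imread(f"pics/{n}0.png");d=np.load(f"pics/{n}0.npy");X=cloud(n,d)
    m=np.zeros(d.shape,bool);m[y0:y1,x0:x1]=1
    g=(m&(p.min(2)>75)&(d>0)&(abs(X[...,2]-12)<7)).astype(np.uint8)
    k,l,st,ce=cv2.connectedComponentsWithStats(g)
    i=1+np.argmax(st[1:,4]); l=(l==i).astype(np.uint8)
    ct=np.vstack([c.reshape(-1,2) for c in cv2.findContours(l,0,2)[0]])
    W=onplane(n,cv2.convexHull(ct).reshape(-1,2),12)[:,:2].astype(np.float32)
    c,s,a=cv2.minAreaRect(W);B=cv2.boxPoints((c,s,a))
    e=B[1]-B[0] if np.linalg.norm(B[1]-B[0])>np.linalg.norm(B[2]-B[1]) else B[2]-B[1]
    e=e/np.linalg.norm(e);e*=np.sign(e[1]) # stand y
    yaw=np.arctan2(-e[0],e[1]); print(n,"base",c,s,"yaw",yaw)
    ex=np.array([np.cos(yaw),np.sin(yaw)]);ey=np.array([-ex[1],ex[0]])
    loc=lambda Q:np.c_[(Q[:,:2]-c)@ex,(Q[:,:2]-c)@ey,Q[:,2]]
    Q=loc(X[m&(d>0)]); 
    hi=Q[Q[:,2]>152];print(" bar pts",len(hi),"mean",hi.mean(0).round(1),"min/max",hi.min(0).round(0),hi.max(0).round(0))
    f=Q[(Q[:,0]<-5)&(Q[:,2]>35)&(Q[:,2]<140)&(Q[:,1]>-60)&(Q[:,1]<60)]
    print(" spool copper",end=" ");cp=m&(d>0)&(p[...,2]>p[...,0].astype(int)+60);print(np.percentile(loc(X[cp]),[2,50,98],axis=0).round(0).tolist())
    f=Q[(Q[:,2]>110)&(Q[:,2]<135)&(Q[:,0]<0)];print(" z110-135 pts",np.percentile(f,[2,25,50,75,98],axis=0).round(0).tolist())
E
python3 fit.py
```

```text
top base (514.6214599609375, -144.39630126953125) (239.31480407714844, 124.62632751464844) yaw -0.2057622
 bar pts 72 mean [-11.5 -40.5 162. ] min/max [-29. -47. 155.] [  6. -35. 166.]
 spool copper [[-5.0, -30.0, 13.0], [11.0, 15.0, 116.0], [33.0, 50.0, 129.0]]
 z110-135 pts [[-51.0, -81.0, 111.0], [-17.0, -26.0, 117.0], [-12.0, 7.0, 122.0], [-6.0, 31.0, 126.0], [-0.0, 47.0, 133.0]]
scene base (516.9150390625, -141.6195831298828) (243.3314971923828, 127.20425415039062) yaw -0.20677242
 bar pts 71 mean [-11.5 -41.2 161.2] min/max [-28. -48. 153.] [  7. -36. 167.]
 spool copper [[-7.0, -27.0, 63.0], [13.0, 31.0, 115.0], [33.0, 52.0, 130.0]]
 z110-135 pts [[-51.0, -81.0, 110.0], [-16.0, -25.0, 116.0], [-13.0, 8.0, 121.0], [-9.0, 31.0, 125.0], [-1.0, 49.0, 133.0]]
```

```bash
cat >> h.py <<'E'
YAW=-0.206;EX=np.array([np.cos(YAW),np.sin(YAW),0]);EY=np.array([-EX[1],EX[0],0]);EZ=np.array([0,0,1.])
RS=np.c_[EX,EY,EZ]
BC=np.array([515.6,-143.2,0])
O=BC+RS@np.array([-11.5,10.5,0])
def W(x,y,z): return O+RS@np.array([x,y,z],float)
E
python3 - <<'E'
from h import *
print(O)
ims=[]
for n,(x0,y0,x1,y1) in dict(scene=(265,150,335,230),top=(255,180,325,240)).items():
    p=cv2.imread(f"pics/{n}0.png");s=8
    q=cv2.resize(p[y0:y1,x0:x1],None,fx=s,fy=s,interpolation=cv2.INTER_CUBIC)
    def ln(a,b,c):
        P=[tuple(int(v) for v in (r-[x0,y0]+.5)*s) for r in proj(n,np.array([W(*a),W(*b)]))];cv2.line(q,P[0],P[1],c,1)
    for th,c in((0,(0,0,255)),(-.12,(255,0,0))):
      for k in range(4):
        a=np.pi/2+np.radians(30)+k*np.pi/2-th;y,z=42*np.cos(a),82+42*np.sin(a)
        y=-y if 0 else -y*-1 if 0 else y
        y=-42*np.cos(a);ln((-4,y,z),(-47,y,z),c)
    ln((-18,-51,158),(18,-51,158),(0,255,0))
    ims.append(q)
h=max(i.shape[0] for i in ims);o=np.hstack([cv2.copyMakeBorder(i,0,h-i.shape[0],0,0,0) for i in ims]);o=cv2.resize(o,(800,int(800*h/o.shape[1])));cv2.imwrite("pics/ov.png",o)
E
```

```text
[ 506.49087958 -130.56972189    0.        ]
```

View pics/ov.png

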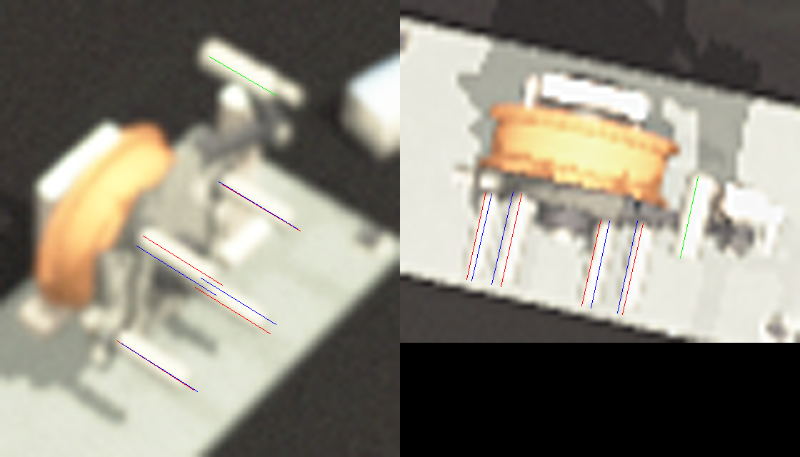

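The overlay puts the model within about 2 mm of what the pictures show, all features slightly to the right. I shift the origin by -2 mm in stand y, then check IK and do the first push.

```bash
cat >> h.py <<'E'
O=O-2*EY
def best():
    c=[]
    for s in(1,-1):
        y=s*EX;R=np.c_[np.cross(y,-EZ),y,-EZ]
        q=ctrl.solve_ik(T(0,-22,230),R)
        if q is not None:c.append((abs(q[5]),s,R))
    return min(c,key=lambda a:a[0])[2]
def T(x,y,ztip): return W(x,y,ztip+25)   # tip centre in stand frame -> TCP
def L(x,y,z,**k): return ctrl.move_l(T(x,y,z),**k)
def st(m=""):
    s=sensors.read_state();t=RS.T@(s["eef_pos"]-O);print(m,"t %.2f"%s["t"],"tip",(t-[0,0,25]).round(1),"F",(RS.T@s["force"]).round(2),"grip %.1f"%s["grip_width"])
def pic(n,x0,y0,x1,y1,f,out):
    p,d=optics.grab_frame(n);p=cv2.cvtColor(p,cv2.COLOR_RGB2BGR)[y0:y1,x0:x1];cv2.imwrite("pics/"+out,cv2.resize(p,None,fx=f,fy=f,interpolation=cv2.INTER_CUBIC));return d
E
python3 - <<'E'
from h import *
R=best();print(R.round(2).tolist())
for w in((0,-22,230),(0,-22,146),(0,-79,146),(-26,52,106),(-26,8,106),(0,-134,146)):print(w,ctrl.solve_ik(T(*w),R))
ctrl.gripper_to(0);st()
ctrl.move_ptp(T(0,-20,230),R);st("above")
L(0,-20,146);st("down")
E
```

```text
[[0.2, 0.98, -0.0], [0.98, -0.2, -0.0], [-0.0, 0.0, -1.0]]
(0, -22, 230) [-4.63035714e-01  1.00806649e-01  1.66555715e+00 -4.44089210e-16
  1.37522885e+00 -2.57035714e-01]
(0, -22, 146) [-4.63035714e-01  1.88677079e-01  1.75033718e+00 -4.44089210e-16
  1.20257840e+00 -2.57035714e-01]
(0, -79, 146) [-5.67149236e-01  2.05399106e-01  1.73017288e+00 -4.44089210e-16
  1.20602066e+00 -3.61149236e-01]
(-26, 52, 106) [-3.28364443e-01  1.87779299e-01  1.84693183e+00 -4.44089210e-16
  1.10688153e+00 -1.22364443e-01]
(-26, 8, 106) [-4.17042506e-01  1.87112930e-01  1.84773782e+00 -4.44089210e-16
  1.10674190e+00 -2.11042506e-01]
(0, -134, 146) [-6.61916063e-01  2.32556657e-01  1.69683028e+00 -4.44089210e-16
  1.21220572e+00 -4.55916063e-01]
 t 0.87 tip [-466.9  598.5  231.3] F [ 0.24 -0.13  1.08] grip 0.3
above t 3.60 tip [ 1.00e-01 -1.92e+01  2.30e+02] F [ 0.71 -0.25  0.12] grip -0.2
down t 4.31 tip [  0.6 -20.  146.7] F [ 0.22 -1.35  0.37] grip -0.1
```

Run:
```python
from h import *
for y in(-35,-50,-65,-78):
    h=L(0,y,146,vel=60,threshold=12);st(f"y{y} hit={h}")
    if h: break
if not h:
    ctrl.hold(.6);L(0,-40,150,vel=150);L(0,-20,215);L(-26,55,215,vel=250);st("at peg side")
    d=pic("scene",265,150,335,230,7,"s1.png")
    X=cloud("scene",d)[150:230,265:335];S=(X-O)@RS;k=(S[...,2]>150)&(S[...,2]<172)&(S[...,1]<-30)&(abs(S[...,0])<30)
    print("bar",k.sum(),S[k].mean(0).round(1))
```

```text
y-35 hit=False t 4.71 tip [  0.4 -35.6 146.6] F [0.35 0.5  0.37] grip 0.2
y-50 hit=False t 5.11 tip [-1.000e-01 -5.050e+01  1.459e+02] F [ 0.62  0.09 -0.05] grip 0.1
y-65 hit=False t 5.51 tip [ 1.00e-01 -6.55e+01  1.46e+02] F [-0.2  -0.42 -0.67] grip -0.0
y-78 hit=False t 5.88 tip [  0.  -78.4 146. ] F [ 0.14  0.53 -0.06] grip 0.0
at peg side t 7.95 tip [-27.   55.3 213.6] F [ 0.08 -0.31  0.83] grip -0.1
bar 23 [  0.6 -48.4 160.8]
```

View pics/s1.png

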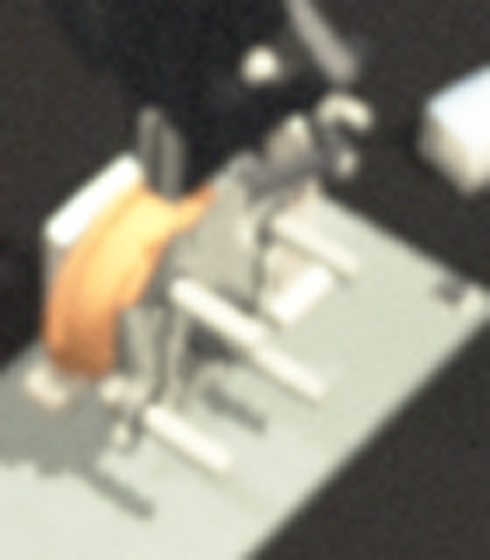

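The gripper partly hides the bar; bright ends show near (258,65) and (345,105). I'll clear the arm out of view and look again before judging the pawl.

Run:
```python
from h import *
print(ctrl.tcp_to_tips)
for y in(-51,-102):print(y,((proj("scene",[W(-18,y,158),W(18,y,158)])-[265,150])*7).round())
L(-60,200,230,vel=350);st()
d=pic("scene",265,150,335,230,7,"s2.png")
X=cloud("scene",d)[150:230,265:335];S=(X-O)@RS;k=(S[...,2]>150)&(S[...,2]<172)&(S[...,1]<-30)&(abs(S[...,0])<30)
print("bar",k.sum(),S[k].mean(0).round(1),S[k].min(0).round(1),S[k].max(0).round(1))
```

```text
25.0
-51 [[338. 110.]
 [256.  63.]]
-102 [[423.  31.]
 [342. -13.]]
 t 8.57 tip [-59.7 199.9 229.8] F [ 0.25 -1.19 -0.38] grip -0.2
bar 70 [  0.9 -48.  161.1] [-17.7 -55.5 152.9] [ 19.8 -43.7 166.4]
```

View pics/s2.png

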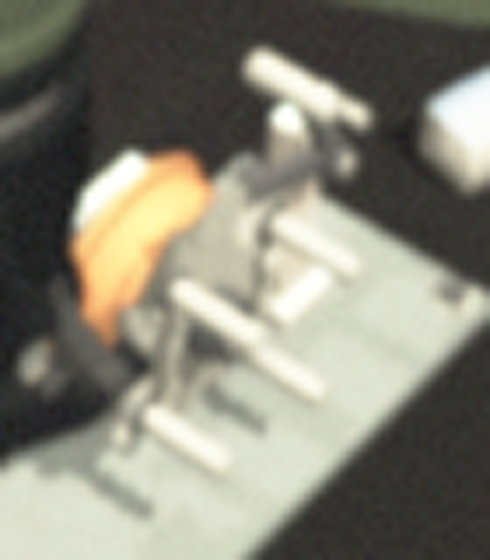

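The pawl is still down: the bar runs from (262,65) to (360,112), measured at y = -48, so the stroke left no change. I repeat it with frames taken during the stroke.

Run:
```python
from h import *
L(0,-18,225,vel=350);L(0,-18,144,vel=200)
fr=[]
def m(tag):
    p,d=optics.grab_frame("scene");fr.append(cv2.resize(cv2.cvtColor(p,cv2.COLOR_RGB2BGR)[120:220,265:355],None,fx=4.4,fy=4.4,interpolation=cv2.INTER_CUBIC))
    S=(cloud("scene",d)[120:220,265:355]-O)@RS;c=p[120:220,265:355].min(2)>110
    k=(S[...,2]>145)&(S[...,2]<175)&(S[...,1]<-30)&(abs(S[...,0])<30)&c
    st(tag);print("  bar",k.sum(),S[k].mean(0).round(1) if k.any() else "")
m("0")
for y in(-50,-62,-72,-82):
    h=L(0,y,144,vel=50,threshold=12)
    ctrl.hold(.15 if y>-80 else .8);m(f"{y} {h}")
L(0,-62,144,vel=80);m("back")
o=np.vstack([np.hstack(fr[:3]),np.hstack(fr[3:6])]);print(o.shape);o=cv2.resize(o,(800,int(o.shape[0]*800/o.shape[1])));cv2.imwrite("pics/s3.png",o);print(o.shape)
```

```text
0 t 10.03 tip [  1.  -17.3 145.5] F [0.21 0.41 0.48] grip -0.1
  bar 0 
-50 False t 11.03 tip [-1.000e-01 -4.970e+01  1.439e+02] F [-0.69  0.34 -0.16] grip 0.1
  bar 12 [ -3.8 -39.4 159. ]
-62 False t 11.62 tip [ -0. -62. 144.] F [0.31 0.11 0.23] grip -0.1
  bar 9 [ -3.6 -51.9 162.3]
-72 False t 12.17 tip [  0. -72. 144.] F [ 0.65  0.04 -0.19] grip -0.1
  bar 10 [ -4.6 -66.4 161. ]
-82 False t 13.37 tip [-1.000e-01 -8.170e+01  1.438e+02] F [ 0.05  4.45 -0.78] grip -0.1
  bar 25 [ -4.8 -76.2 159. ]
back t 13.82 tip [  0.3 -62.2 144.3] F [ 0.24 -0.04 -0.73] grip 0.1
  bar 11 [ -3.7 -50.8 161.1]
(880, 1188, 3)
(592, 800, 3)
```

View pics/s3.png

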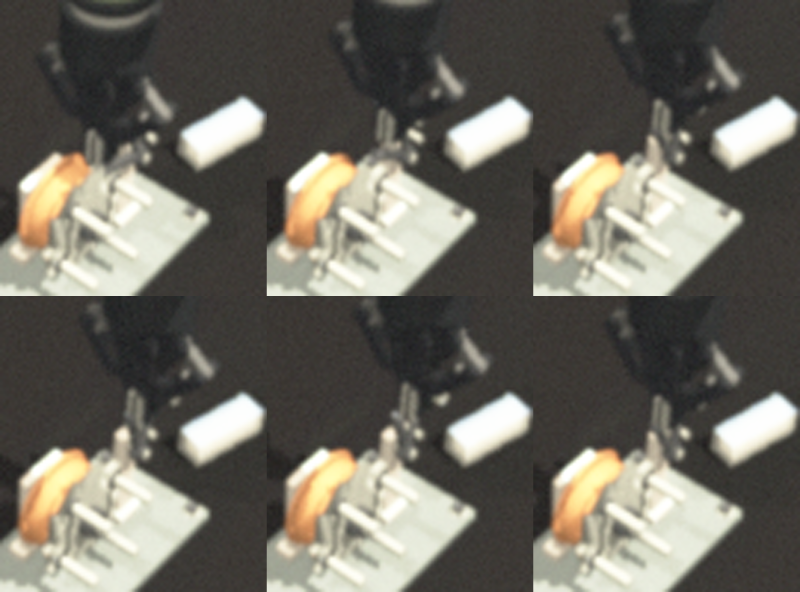

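Frames 4 and 5, with the tip at y = -72 and -82, show a bar end near the tipped position at (178,104). In frame 6, back at -62, it isn't visible there. I check this numerically, then see whether the bar follows the finger.

```bash
cat >> h.py <<'E'
def barpts(tag):
    for n in("scene","top"):
        p,d=optics.grab_frame(n);S=(cloud(n,d)-O)@RS
        k=(d>0)&(S[...,2]>148)&(S[...,2]<175)&(S[...,1]<-40)&(S[...,1]>-125)&(S[...,0]>-24)&(S[...,0]<24)
        pr=p[k].min(1)>90 if k.any() else []
        q=S[k][pr] if k.any() else S[k]
        print(" ",tag,n,"all",k.sum(),"white",len(q),np.percentile(q,[5,50,95],axis=0).round(0).tolist() if len(q) else "")
E
python3 - <<'E'
from h import *
im=cv2.imread("pics/s3.png");a=im[:296,533:800];b=im[296:592,533:800]
df=cv2.absdiff(a,b).max(2);g=(df>45).astype(np.uint8);k,l,s,c=cv2.connectedComponentsWithStats(g)
for i in range(1,k):
    if s[i,4]>8: print(s[i],c[i].round(),"f3",a[l==i].mean(0).round(),"f6",b[l==i].mean(0).round())
barpts("now -62")
L(0,-50,144,vel=30);barpts("-50");st()
L(0,-36,144,vel=40);ctrl.hold(.3);barpts("-36");st()
E
```

```text
now -62 scene all 91 white 39 [[-5.0, -55.0, 152.0], [-1.0, -52.0, 161.0], [8.0, -48.0, 173.0]]
  now -62 top all 0 white 0 
  -50 scene all 61 white 19 [[-12.0, -55.0, 151.0], [-4.0, -41.0, 161.0], [7.0, -40.0, 173.0]]
  -50 top all 0 white 0 
 t 14.57 tip [  0. -50. 144.] F [-0.73  1.57  0.71] grip 0.1
  -36 scene all 13 white 7 [[-16.0, -57.0, 156.0], [-15.0, -50.0, 159.0], [-14.0, -46.0, 163.0]]
  -36 top all 0 white 0 
 t 15.47 tip [  0.  -36.1 144. ] F [0.38 0.76 0.44] grip 0.0
```

The bar does come back with the finger. I try again with only the end of the fingertip on the bar (tip z = 154), lift straight up past upright, and measure after each phase.

Run:
```python
from h import *
L(0,-20,154,vel=150)
for y in(-50,-70):
    L(0,y,154,vel=60,threshold=12);st(str(y));
ctrl.hold(.5);barpts("-70")
L(0,-70,172,vel=60);barpts("z172");st()
L(0,-70,225,vel=200);L(-26,40,225,vel=300);barpts("up")
```

```text
-50 t 16.39 tip [-1.000e-01 -5.030e+01  1.539e+02] F [-0.25  0.56  0.23] grip -0.2
-70 t 16.88 tip [ 1.00e-01 -7.05e+01  1.54e+02] F [-0.06 -0.37 -0.29] grip 0.0
  -70 scene all 86 white 49 [[-15.0, -99.0, 152.0], [-4.0, -61.0, 163.0], [7.0, -57.0, 174.0]]
  -70 top all 0 white 0 
  z172 scene all 63 white 51 [[-15.0, -105.0, 151.0], [-4.0, -97.0, 161.0], [3.0, -56.0, 165.0]]
  z172 top all 0 white 0 
 t 18.02 tip [-1.00e-01 -7.00e+01  1.72e+02] F [-0.16 -0.13  0.16] grip 0.2
  up scene all 37 white 25 [[-15.0, -105.0, 151.0], [-11.0, -98.0, 159.0], [-2.0, -60.0, 165.0]]
  up top all 77 white 76 [[-17.0, -107.0, 155.0], [-1.0, -100.0, 162.0], [15.0, -96.0, 166.0]]
```

The pawl now stays tipped back, with the bar at y = -100 as it should be. On the deeper strokes the finger most likely hit the raised pawl nose on the way back. Now the wheel push, to about 0.4 rad.

```bash
cat >> h.py <<'E'
def pegs(tag):
    p,d=optics.grab_frame("top");S=(cloud("top",d)-O)@RS
    k=(d>0)&(S[...,0]<-9)&(S[...,0]>-40)&(S[...,2]>90)&(S[...,2]<140)&(abs(S[...,1])<58)&(p.min(2)>110)
    q=S[k];q=q[q[:,1]>-60]
    for lo,hi in((112,140),(80,112)):
        r=q[(q[:,2]>lo)&(q[:,2]<hi)]
        if len(r):
            y,z=np.median(r[:,1]),np.median(r[:,2])-4;print(" ",tag,"peg n",len(r),"y %.1f z %.1f"%(y,z),"ang from up (deg left) %.1f"%np.degrees(np.arctan2(y,z-82)))
E
python3 - <<'E'
from h import *
L(-26,60,200,vel=250);pegs("before")
L(-26,55,109,vel=200);st("down")
for y in(45,35,28,21):
    h=L(-26,y,109,vel=40,threshold=15);st(f"{y} {h}")
    if h:break
L(-26,30,109,vel=100);L(-26,60,200,vel=250);st()
L(-26,140,230,vel=350);pegs("after");barpts("after")
E
```

```text
before peg n 17 y -38.4 z 103.9 ang from up (deg left) -60.3
down t 20.00 tip [-24.9  54.4 110.1] F [0.55 0.06 0.43] grip 0.3
45 False t 20.40 tip [-25.5  44.7 109.7] F [-0.37  0.6  -0.56] grip -0.1
35 False t 20.80 tip [-25.8  34.8 109.1] F [0.41 1.35 0.28] grip -0.4
28 False t 21.12 tip [-26.1  27.5 108.8] F [-0.06 -0.18  0.14] grip -0.1
21 False t 21.45 tip [-26.2  20.4 108.8] F [0.44 0.72 0.56] grip 0.2
 t 22.23 tip [-25.8  60.  200.5] F [ 0.27  0.54 -0.76] grip 0.0
  after peg n 47 y 3.5 z 123.4 ang from up (deg left) 4.8
  after peg n 23 y -39.7 z 87.7 ang from up (deg left) -81.8
  after scene all 94 white 84 [[-15.0, -105.0, 151.0], [1.0, -98.0, 161.0], [18.0, -57.0, 165.0]]
  after top all 92 white 89 [[-16.0, -106.0, 155.0], [-1.0, -99.0, 162.0], [14.0, -58.0, 166.0]]
```

Both pegs give a wheel angle of about 0.40 rad and the pawl is still back. Next I push the bar left, then look.

Run:
```python
from h import *
L(0,-136,230,vel=350);L(0,-136,154,vel=200);st("down")
for y in(-115,-100,-84):
    h=L(0,y,154,vel=60,threshold=12);st(f"{y} {h}")
    if h:break
ctrl.hold(.4);L(0,-86,230,vel=200);L(-26,140,230,vel=350);st();pegs("now");barpts("now")
```

```text
down t 24.25 tip [   0.3 -134.8  154.3] F [-0.36 -1.14  1.48] grip -0.3
-115 False t 24.75 tip [   0.3 -114.7  154.5] F [ 0.35 -0.21  0.44] grip 0.3
-100 False t 25.15 tip [ -0.2 -99.5 153.8] F [-0.52 -0.03  0.37] grip -0.0
-84 False t 25.57 tip [ -0.  -83.6 154. ] F [ 0.09  0.28 -0.23] grip 0.1
 t 27.30 tip [-26.5 139.3 228.8] F [ 0.21 -1.06 -1.06] grip 0.4
  now peg n 48 y 3.3 z 123.5 ang from up (deg left) 4.6
  now peg n 19 y -39.8 z 87.4 ang from up (deg left) -82.3
  now scene all 69 white 69 [[-15.0, -54.0, 157.0], [0.0, -48.0, 163.0], [18.0, -45.0, 166.0]]
  now top all 72 white 72 [[-17.0, -57.0, 159.0], [-1.0, -52.0, 163.0], [16.0, -47.0, 166.0]]
```

The pawl is down and the wheel is still at about 0.41. Now I push the wheel against the pawl; the stop should come at tip y ≈ 12.6.

Run:
```python
from h import *
L(-26,60,200,vel=250);L(-26,45,109,vel=200);L(-26,27,109,vel=60);ctrl.hold(.2);st("near")
h=L(-26,9.5,109,vel=15,threshold=5);st(f"push {h}")
L(-26,35,109,vel=80);L(-26,60,200,vel=250);L(-26,140,230,vel=350);st();pegs("now");barpts("now")
pic("scene",265,150,335,230,7,"s4.png")
```

```text
near t 29.20 tip [-26.1  27.1 109. ] F [-0.03  0.25 -0.53] grip 0.3
push True t 30.13 tip [-26.2  12.6 108.8] F [-0.05 -0.01  1.17] grip 0.0
 t 31.48 tip [-26.9 140.5 228.5] F [ 0.06 -1.04 -0.35] grip -0.2
  now peg n 47 y -4.3 z 123.4 ang from up (deg left) -6.0
  now peg n 36 y 40.7 z 88.3 ang from up (deg left) 81.2
  now scene all 69 white 69 [[-15.0, -54.0, 156.0], [-0.0, -47.0, 162.0], [18.0, -43.0, 165.0]]
  now top all 72 white 72 [[-17.0, -56.0, 157.0], [-1.0, -50.0, 162.0], [15.0, -45.0, 166.0]]
```

View pics/s4.png

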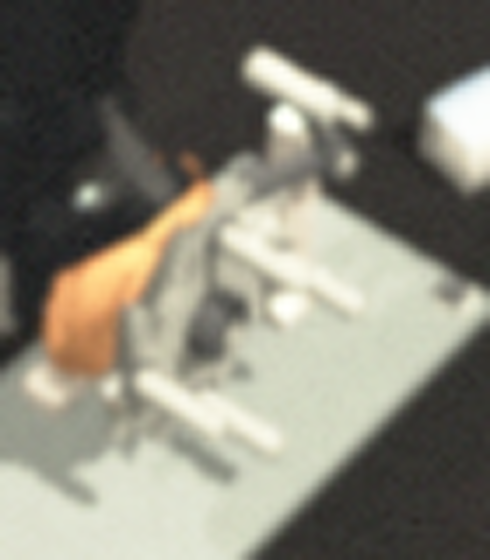

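The picture shows the bar back at its lowered position, (262,65) to (365,112), and the pegs one notch on. The push peg reads 6.0° right of up, exactly one notch, with the stop felt at y = 12.6 as predicted. The arm is clear, so I hand in.

```bash
python3 -c "
from plant import ctrl
ctrl.hold(.3);print(ctrl.finish_job())"
```

```text
the job is handed in; nothing more can be done
None
```

I backed the spool off one notch: the push peg reads 6° right of straight up, the pawl is down with the wheel against it, and the job was handed in at about 32 s. The first two strokes at the bar didn't hold (a shallower third one did). I steered clear of the vial, clear box and long white box but did not re-measure them at the end.

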